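# Prop open the lid of a fossil preparation box

### The arm

A 6-joint arm with a two-finger parallel gripper is mounted at the origin on the work surface. World frame = base frame: x ahead of the robot, y to its left, z up, the work surface at z = 0. Lengths are in m, angles in degrees, forces in N, time in s.
With the tool pointing down it reaches from about 0.35 to 0.875 m from the base axis. Payload 4.2 kg.
Tool frame: the origin (TCP) lies midway between the tips of the shut fingers; the grasp point (between the pads) lies 19 mm behind it; y points along the fingers, z is the direction in which the jaws open and shut, and the axes are right-handed (so a half turn about y gives the same grasp; the last joint's range is limited). The gripper opens to 87 mm and grips with 3 to 60 N. Pads are 19 mm wide; open, the fingers measure 117 mm over their backs; the gripper's body (75 mm by 190 mm) begins 51 mm behind the grasp point.
Start: joints at [90.791, 22.042, 0.453, 0, -68.411, -14.817], TCP at [0.151, 0.606, 0.223] pointing down, gripper open.
Joint ranges: [-179.83, 179.83], [-69.29, 118.12], [-61.27, 80.66], [-181.25, 117.63], [-171.15, -9.14], [-177.46, 177.46]. Speed limits (degrees/s): [159.86, 159.86, 180, 180, 180, 180].

### API

Orientations are given as [roll, pitch, yaw] about the fixed x, y, z axes, in that order (R = Rz(yaw) Ry(pitch) Rx(roll)).
In Python, from workcell import env gives the robot as it stands. The module is installed in compiled form; this text tells all that it offers. Calls block until the motion is done:
- env.goto(position, orientation): joint-space move of the TCP to a pose.
- env.move_straight(position, rotation=None, rate=0.15, force_limit=None): straight line of the TCP; rotation=None keeps the orientation; rate is the mean speed in m/s. With force_limit (N) it stops when the force on the tool has changed by that much, and returns True; else False.
- env.set_joints(angles): joint-space move.
- env.gripper_to(opening, grasp_force=None): opening from 0.0 (shut) to 1.0 (fully open); grasp_force is the grip in N (None keeps the last); returns when the fingers have stopped.
- env.dwell(seconds).
- env.inverse_kinematics(position, orientation): joint angles nearest the present ones, or None.
- env.read_state(): the state.
- env.grab_frame(name): name is "scene" or "top" or "wrist"; returns a dict with "image" (480x640x3 uint8, blue, green, red), "fx", "fy", "cx", "cy" (pixels), "position" and "orientation" of the camera in the world. Camera axes: x right, y up, looking along -z (the intrinsics and any distortion apply to the point x, -y, -z); pixel columns grow to the right and rows downward; lengths in m; the calibration is good to about 2 mm. A picture is of the moment at which its call begins. There is no depth.
A pose or a line that the arm cannot do raises env.Unreachable and nothing moves.
- env.close_job(): hands the job in, once; it reports no verdict.
Trained networks look in a picture, given as the dict that the camera call returned (one of the last four; its "shot" number tells which), for a name from the list of things; names that differ only in an ending like _2 or _b are one class to them, and where a whole thing is asked for, a point or a joint stands for the part that bears it (a point fixed in the world has none). Each returns a list of dicts, best first, with "score" (0 to 1); they miss things now and then, are a little off and sometimes report something else, mostly with a low value. They report only what shows in the picture. A call takes as long as a camera call.
- env.search_frame(picture, thing): "xyz" ([x, y, z] in m, in world coordinates, good to about 4 mm: the middle of the surface that is visible of it).
- env.trace(picture, thing): "mask" (480x640 bool, what is visible of it).
The state is a dict: "clock": time; "joint_positions": joint angles; "qvel": joint speeds; "joint_torque": joint torques, N m; "position": TCP position; "tool_rot": TCP orientation; "force": force on the tool from outside, world axes, zero at the start; "wrist_torque": the same for the moment, N m; "opening": opening from 0.0 (shut) to 1.0 (fully open).
Only numpy, scipy, OpenCV 4.12 (cv2) and the standard library are available. Lean on these libraries where they do the work, as an engineer would, in place of code of your own. Each camera call takes 0.05 s, during which the arm holds its last target.

### The job

Lift the hinged lid of the fossil preparation box until it stands up at its stop, swing the prop rod with the red sleeve up from the side of the box as far as it goes, then lower the lid gently so that the tip of the rod passes through the hole in the lid's steel ear and the lid rests on the rod's black collar. Never let the lid drop. Let go of everything, and leave the slab in the box and the things standing around it where they are.

Things in the scene. Friction and masses are not known exactly. Their poses are not given: they have to be found in the camera images.
- prep_box: The plywood preparation box, fixed to the table: 180 mm deep (x), 300 mm wide (y), 83 mm high, walls and floor 10 mm thick. Origin under its centre on the table, z up, x from the front (side nearest the robot, with the lid's blue bar) to the back (hinges), y to the left seen from the front. The rod is on the right-hand wall (-y). Its place and yaw vary.
- lid_hinge (a point): Middle of the lid's hinge line, on the box's back rim: box frame (90, 0, 85) mm. The hinge line runs along the box's y. Axes as the box's.
- lid (a joint): Lid angle in rad: 0 shut, grows as the front edge rises; stop at 1.38 (79 deg, not quite upright, leaning over the box). The lid weighs 0.38 to 0.5 kg; its stiff hinge (0.20 N m) surely holds it up by itself above 1.15 rad; below that it may fall, and below 0.9 rad it always falls shut unless held or propped. It rests on the collar of the rod, square to the rod, at about 0.80 rad. Lifting takes about 3 N at the bar.
- lid_bar (a point): Middle of the lid's blue round handle bar: 14 mm thick, 140 mm long along y, 222 mm from the hinge line, held 35 mm clear of the lid's front edge by two dark flat arms at 65 mm either side of its middle. Turns with the lid: x towards the hinge, y along the bar, z out of the lid's upper face. The lid is a plywood frame with a clear pane, 180 x 300 x 11 mm, its front edge 180 mm from the hinge line.
- lid_hole (a point): Centre of the holding hole at the lower face of the steel ear (50 x 88 x 6 mm) on the lid's right edge: 65.5 mm from the hinge line, 215 mm right of the lid's middle. The hole is 22 mm along x by 16 mm along y and goes right through. Axes turn with the lid as lid_bar's: z is the hole's axis, up out of the lid's upper face.
- rod_pivot (a point): Pivot of the prop rod: box frame (-40, -215, 50) mm, in a grey bracket on the box's right wall (50 mm long along x, from 30 mm before to 20 mm behind the pivot, top at z = 61 mm, reaching 77 mm out from the wall). The pivot line runs along the box's y. The rod swings in an upright plane 65 mm clear of the box wall.
- rod (a joint): Rod angle in rad: 0 level, pointing to the back of the box; grows as the tip rises; stop at 0.79. At 0.77 the rod is square to the lid resting on it and its tip meets the hole; from 0.73 to the stop it still enters. Friction in its pivot (0.07 N m) lets it stay where it is left.
- rod_grip (a point): Middle of the red sleeve of the rod, where to take hold: 18 mm thick, 36 mm long, 92 mm from the pivot. x along the rod towards the tip, y along the pivot line. With the lid up, it overhangs this place, so the hand must lean back towards the robot by about 30 degrees.
- rod_tip (a point): Rounded end of the rod: aluminium, 9 mm thick, 132.6 mm from the pivot. The black collar (32 mm across, 6 mm thick) faces it 15 mm before the end. x along the rod outwards.
- slab: Loose grey stone slab with a fossil, 125 x 200 x 16 mm, 0.8 kg, lying inside the box. Origin under its centre. Leave alone.
- jar: Amber jar, 48 mm across, 75 mm high, on the table left of the box. Origin under its centre. Leave alone.
- dish: White dish, 68 mm across, 22 mm high, left of the box. Origin under its centre. Leave alone.
- beaker: Glass beaker, 56 mm across, 70 mm high, left of the box. Origin under its centre. Leave alone.
- brush: Brush, 170 mm long, lying right of the box and the rod. Origin under its middle, x along it. Leave alone.
- scraper: Flat scraper, 160 mm long, lying right of the brush. Origin under its middle, x along it. Leave alone.
- fragment: Grey stone fragment, 70 x 90 x 14 mm, behind the box. Origin under its centre. Leave alone.

How it is judged (in metres and radians):
On the way, in this order (a step that is already met when the one before it is completed fails the run):
1. the lid is raised to stand up by itself, the rod still down (rod under 0.5 rad, lid over 1.15 rad) (value of joint lid above 1.15 rad and value of joint rod below 0.5 rad), for 0.3 s.
2. the rod is swung up (over 0.70 rad) while the lid still stands (over 1.05 rad) (value of joint lid above 1.05 rad and value of joint rod above 0.7 rad), for 0.3 s.
At the end, for the whole second after the job is handed in: The lid rests at 0.74 to 0.90 rad on the raised rod (over 0.70 rad), the rod's tip through the hole in the ear: 9 to 22 mm beyond its lower face and within 10 mm (lid x) and 7 mm (lid y) of its centre; lid and rod at rest (under 0.05 rad/s) (value of joint lid between 0.74 and 0.9 rad and value of joint rod above 0.7 rad and x of rod_tip in the frame of lid_hole between -0.01 and 0.01 m and y of rod_tip in the frame of lid_hole between -0.007 and 0.007 m and z of rod_tip in the frame of lid_hole between 0.009 and 0.022 m and velocity of joint lid between -0.05 and 0.05 rad/s and velocity of joint rod between -0.05 and 0.05 rad/s); the robot touches nothing.
It fails at once if the lid drops (closing faster than 2 rad/s) (velocity of joint lid below -2 rad/s).
It fails at once if the slab in the box is shifted by more than 15 mm (distance of slab from where it was at the start of the episode above 0.015 m).
It fails at once if a thing around the box is moved by more than 25 mm (distance of any of jar, dish, beaker, brush, scraper, fragment from where it was at the start of the episode above 0.025 m).
It also fails if it takes over 66 s, if anything falls off the work surface, if the arm or the gripper's body presses on something with over 40 N, if the wrist force passes 120 N, or if a joint passes its speed limit or range.

## Working session

There is one attempt and no reset: what is moved stays moved. The work goes in short steps, each a Python script; the robot and the scene stay as the last script left them, time stands still between calls to the robot, and variables do not carry over. Pictures are saved under pics/ and viewed, and the job is handed in when it is done.

```bash
mkdir -p pics; ls
python3 - <<'E'
from workcell import env
import cv2
s=env.read_state();print({k:(v if not hasattr(v,'tolist') else v.tolist()) for k,v in s.items()})
for n in["scene","top"]:
    p=env.grab_frame(n);cv2.imwrite(f"pics/{n}0.png",p["image"]);print(n,p["position"],p["orientation"],p["fx"],p["cx"],p["cy"],[k for k in p])
    for t in["prep_box","lid_hinge","lid_bar","lid_hole","rod_pivot","rod_grip","rod_tip","slab","jar","dish","beaker","brush","scraper","fragment"]:
        r=env.search_frame(p,t);print(t,[(list(map(lambda v:round(float(v),4),d["xyz"])),round(d["score"],2)) for d in r[:2]])
E
```

```text
pics
{'clock': 0.0, 'joint_positions': [90.79008083299992, 22.092560226694886, 0.378867867795663, -0.02847248798748206, -68.41122877322182, -14.817995370492374], 'qvel': [-0.08355127674197985, 0.07794840261077773, -0.12531749305918047, -0.01767104073426645, -0.0098025838649031, -0.054906481482477586], 'joint_torque': [-0.0006311093966360204, -39.06611680984497, 18.740068674087524, 4.219731688499451, 0.010967125708702952, -0.00019955592506448738], 'position': [0.15131963148061053, 0.6057785700303752, 0.22143576602512308], 'tool_rot': [-89.87246587385664, 0.006376617780949674, 165.96158746396273], 'force': [-0.9915407431887326, -1.2126394887360012, -0.4635908211005888], 'wrist_torque': [0.0069230313432191905, 0.03854651196098273, -0.031039934530867817], 'opening': 0.9998948977414125}
scene [ 0.84188322 -0.33990986  0.91715811] [29.2652297   0.03980836 28.25533008] 450.6978907502569 329.5691063319161 237.06245296146443 ['image', 'fx', 'fy', 'cx', 'cy', 'position', 'orientation', 'shot']
prep_box [([0.613, 0.0006, 0.0913], 0.75)]
lid_hinge [([0.6134, 0.0037, 0.0931], 0.74), ([0.642, 0.28
[... 832 characters left out ...]
8], 0.82)]
lid_hinge [([0.5992, 0.0281, 0.0895], 0.83)]
lid_bar [([0.607, 0.0438, 0.0932], 0.95), ([0.6438, -0.1643, 0.0609], 0.49)]
lid_hole [([0.6074, 0.0424, 0.0905], 0.7)]
rod_pivot [([0.6006, 0.0371, 0.0915], 0.74)]
rod_grip [([0.6435, -0.1586, 0.0643], 0.76), ([0.6048, 0.0451, 0.0924], 0.7)]
rod_tip [([0.6427, -0.1611, 0.0626], 0.55)]
slab [([0.6037, 0.0448, 0.0882], 0.3)]
jar [([0.7219, 0.2737, 0.0787], 0.78)]
dish [([0.6445, 0.2858, 0.0174], 0.57)]
beaker [([0.5615, 0.3112, 0.0401], 0.77), ([0.6461, -0.1634, 0.0616], 0.6)]
brush [([0.6041, -0.2524, 0.0219], 0.59)]
scraper [([0.5781, -0.3173, 0.0052], 0.81), ([0.6052, 0.0476, 0.0903], 0.7)]
fragment [([0.7574, -0.0401, 0.0124], 0.77)]
```

View pics/scene0.png

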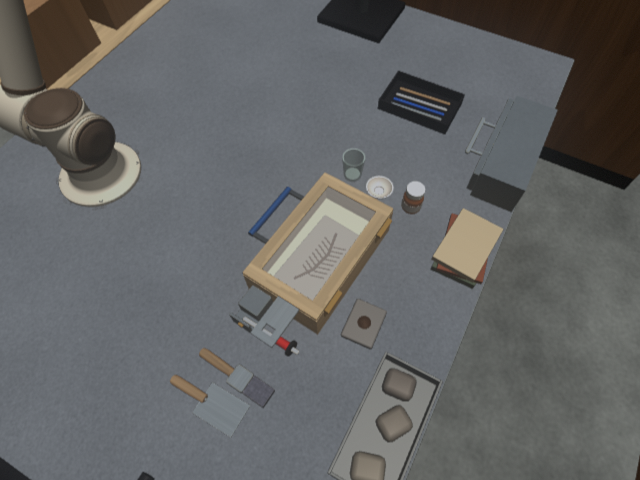

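View pics/top0.png

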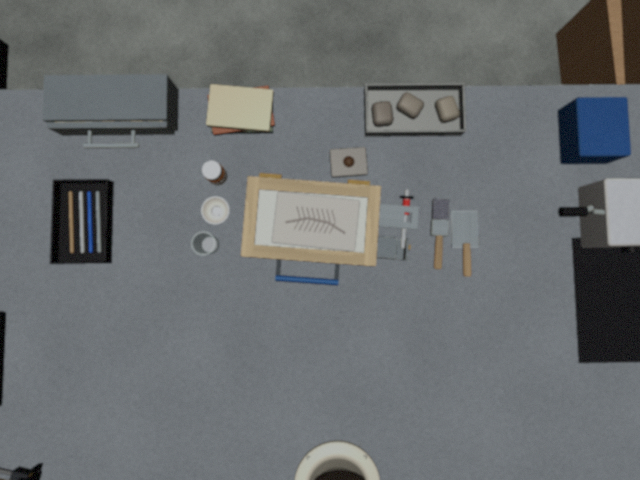

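Run:
```python
import cv2
a=cv2.imread("pics/top0.png")[160:300,225:485];cv2.imwrite("pics/topc.png",cv2.resize(a,None,fx=3,fy=3,interpolation=cv2.INTER_CUBIC))
a=cv2.imread("pics/scene0.png")[160:370,220:410];cv2.imwrite("pics/scenec.png",cv2.resize(a,None,fx=2.85,fy=2.85,interpolation=cv2.INTER_CUBIC))
```

```text
(no output)
```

View pics/topc.png

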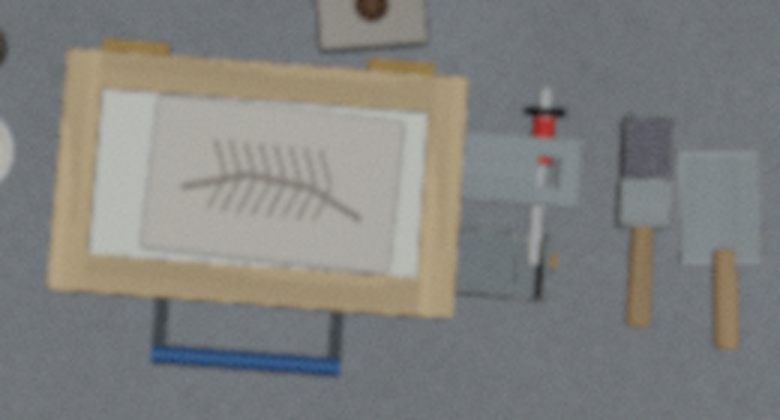

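View pics/scenec.png

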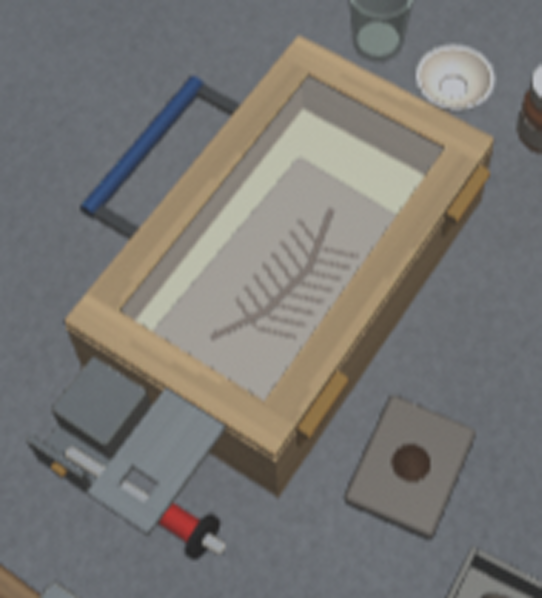

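```bash
cat > h.py <<'E'
import numpy as np, cv2
from scipy.spatial.transform import Rotation as R
def proj(cam,X):
    Rc=R.from_euler('xyz',cam["orientation"],degrees=True).as_matrix()
    p=(np.atleast_2d(X)-np.array(cam["position"]))@Rc
    return np.c_[cam["cx"]+cam["fx"]*p[:,0]/-p[:,2], cam["cy"]+cam["fy"]*(-p[:,1])/-p[:,2]]
def b2w(P,X):
    x,y,a=P[:3];X=np.atleast_2d(X);c,s=np.cos(a),np.sin(a)
    return np.c_[x+c*X[:,0]-s*X[:,1],y+s*X[:,0]+c*X[:,1],X[:,2]]
E
python3 - <<'E'
from workcell import env
from h import *
from scipy.optimize import least_squares
t=env.grab_frame("top");s=env.grab_frame("scene")
ut=np.array([(68,48),(467,78),(452,318),(50,290),(152,355),(340,368)])/3+[225,160]
us=np.array([(494,138),(280,458),(67,320),(300,37),(195,80),(88,208)])/2.85+[220,160]
def pts(zt,zb): return np.array([(.09,.15,zt),(.09,-.15,zt),(-.09,-.15,zt),(-.09,.15,zt),(-.132,.07,zb),(-.132,-.07,zb)])
def f(q,w=None):
    X=b2w(q,pts(q[3],q[4]));r=[]
    if w!='s': r.append((proj(t,X)-ut).ravel())
    if w!='t': r.append((proj(s,X)-us).ravel())
    if w: r.append([(q[3]-.095)*1e4,(q[4]-.09)*1e4])
    return np.concatenate(r)
for w in(None,'t','s'):
    o=least_squares(f,[.6,.03,0,.09,.09],args=(w,),x_scale=[.1,.1,.1,.1,.1]);print(w,o.x.round(4),np.degrees(o.x[2]),np.abs(o.fun).max(),o.fun.round(1))
E
```

```text
None [ 0.6095  0.0533 -0.0809  0.0907  0.0948] -4.632710322010295 1.2056711541729896 [-0.5  0.2 -0.5 -0.6 -0.2 -0.5 -1.1 -0.5 -0.7 -0.6  0.1 -0.6  0.1  0.4
 -1.2 -0.5 -1.   1.1 -1.  -0.1  0.4 -0.3 -0.7  0.6]
t [ 0.6081  0.0522 -0.083   0.095   0.09  ] -4.754067278453697 0.9954717710051852 [-0.2  0.2  0.4 -0.2  0.5  0.2 -1.  -0.1 -0.1 -0.2  0.4 -0.  -0.  -0. ]
s [ 0.6105  0.0537 -0.0823  0.095   0.09  ] -4.717864129714604 1.697139225632327 [ 0.9 -0.5 -0.8 -1.2 -0.8  0.2 -0.4 -1.2  1.1  0.9  0.2  1.7 -0.1  0.1]
```

```bash
cat >> h.py <<'E'
P=(.6092,.053,-.0818)
Rb=R.from_euler('z',P[2]).as_matrix()
def rot(down,jaw,flip=1):
    """tool direction `down` deg below horizontal, forward in box x; jaw 'xz' or 'y'"""
    a=np.radians(down);d=np.array([np.cos(a),0,-np.sin(a)])
    z=np.array([np.sin(a),0,np.cos(a)]) if jaw=='xz' else np.array([0,1.,0])
    z=z*flip
    M=Rb@np.c_[np.cross(d,z),d,z]
    return R.from_matrix(M).as_euler('xyz',degrees=True), Rb@d
def barw(th,n=.005):
    return b2w(P,[.09-.222*np.cos(th)+n*np.sin(th),0,.085+.222*np.sin(th)+n*np.cos(th)])[0]
def rodw(ph,r=.092): return b2w(P,[-.04+r*np.cos(ph),-.215,.05+r*np.sin(ph)])[0]
def earh(th): return b2w(P,[.09-.0655*np.cos(th),-.215,.085+.0655*np.sin(th)])[0]
E
python3 - <<'E'
from workcell import env
from h import *
for fl in(1,-1):
  for dn in(35,45,55,65):
    o,d=rot(dn,'xz',fl)
    for th in(0,.7,1.38):
        q=env.inverse_kinematics(barw(th)+.019*d,o);print('bar',fl,dn,th,None if q is None else np.round(q))
    q=env.inverse_kinematics(barw(0)-.08*d,o);print('pre',None if q is None else np.round(q))
  for dn in(50,60,65):
    o,d=rot(dn,'y',fl)
    for ph in(0,.79):
        q=env.inverse_kinematics(rodw(ph)+.009*d,o);print('rod',fl,dn,ph,None if q is None else np.round(q))
for n in("scene","top"):
    c=env.grab_frame(n)
    for ph in(-.2,0,.2): print(n,ph,proj(c,[rodw(ph,.1326),rodw(ph,.1146),rodw(ph)]).round(1).tolist())
E
```

```text
bar 1 35 0 None
bar 1 35 0.7 None
bar 1 35 1.38 None
pre None
bar 1 45 0 [ -16.   15.  -55. -162.  -25.   -9.]
bar 1 45 0.7 None
bar 1 45 1.38 None
pre None
bar 1 55 0 None
bar 1 55 0.7 [ 13.   1. -55.  87. -10.  79.]
bar 1 55 1.38 [ 22.   9. -28.  37. -25. 124.]
pre None
bar 1 65 0 None
bar 1 65 0.7 [ 29.   3. -40.  29. -29. 123.]
bar 1 65 1.38 [ 23.  13. -14.  17. -42. 142.]
pre [ 33.  -3. -59.  49. -20.  98.]
rod 1 50 0 None
rod 1 50 0.79 None
rod 1 60 0 None
rod 1 60 0.79 None
rod 1 65 0 None
rod 1 65 0.79 [   1.   20.  -29.    8.  -16. -103.]
bar -1 35 0 None
bar -1 35 0.7 None
bar -1 35 1.38 None
pre None
bar -1 45 0 [ -16.   15.  -55. -162.  -25.  171.]
bar -1 45 0.7 None
bar -1 45 1.38 None
pre None
bar -1 55 0 None
bar -1 55 0.7 [  13.    1.  -55.   87.  -10. -101.]
bar -1 55 1.38 [ 22.   9. -28.  37. -25. -56.]
pre None
bar -1 65 0 None
bar -1 65 0.7 [ 29.   3. -40.  29. -29. -57.]
bar -1 65 1.38 [ 23.  13. -14.  17. -42. -38.]
pre [ 33.  -3. -59.  49. -20. -82.]
rod -1 50 0 None
rod -1 50 0.79 None
rod -1 60 0 None
rod -1 60 0.79 None
rod -1 65 0 None
rod -1 65 0.79 [  1.  20. -29.   8. -16.  77.]
scene -0.2 [[299.3, 358.0], [291.9, 352.6], [282.6, 346.0]]
scene 0 [[299.6, 355.2], [292.0, 350.2], [282.5, 343.9]]
scene 0.2 [[297.7, 350.8], [290.1, 346.3], [280.9, 340.7]]
top -0.2 [[403.4, 192.4], [403.3, 199.5], [403.2, 208.4]]
top 0 [[405.7, 189.5], [405.2, 197.1], [404.7, 206.7]]
top 0.2 [[407.9, 188.7], [407.2, 196.6], [406.2, 206.4]]
```

```bash
cat > kin.py <<'E'
import numpy as np
from scipy.spatial.transform import Rotation as R
LIM=np.array([[-179.83,179.83],[-69.29,118.12],[-61.27,80.66],[-181.25,117.63],[-171.15,-9.14],[-177.46,177.46]])
SG=np.array([1,1,-1,1,-1,1.])
def fk(q,p):
    q=np.asarray(q,float)*SG
    r=lambda ax,a:R.from_euler(ax,a,degrees=True)
    h1,a1,L2,a3,L4,L6,r6,e=p
    A=r('z',q[0]);t=A.apply([a1,0,h1])
    A=A*r('y',q[1]);t=t+A.apply([0,0,L2])
    A=A*r('y',q[2]);t=t+A.apply([L4,0,a3])
    A=A*r('x',q[3])*r('y',q[4]);t=t+A.apply([0,0,e])
    A=A*r('x',q[5]);t=t+A.apply([L6,0,0])
    # tool: y along approach(x)
    T=A*r('x',r6)*R.from_matrix(np.array([[0,1,0],[-1,0,0],[0,0,1.]]))
    return t,T
E
python3 - <<'E'
from workcell import env
from kin import *
import kin
from scipy.optimize import least_squares
rng=np.random.default_rng(0);D=[]
for i in range(120):
    a=rng.uniform(-1,1);r=rng.uniform(.4,.8);pos=[r*np.cos(a),r*np.sin(a),rng.uniform(.1,.4)]
    T=R.from_euler('z',np.degrees(rng.uniform(-1,1)))*R.from_euler('xyz',rng.uniform(-40,40,3),degrees=True)*R.from_euler('xyz',[-90,0,165],degrees=True)
    o=T.as_euler('xyz',degrees=True);q=env.inverse_kinematics(pos,o)
    if q is not None:D.append((q,pos,T))
print(len(D),env.read_state()['clock'])
best=None
for m in range(8):
    s=np.array([1,1,-1,1,-1,1.]);s[3]*=1-2*(m&1);s[5]*=1-2*((m>>1)&1);s[0]*=1-2*((m>>2)&1);kin.SG=s
    for r6 in(0,90,180,270):
        def f(p):
            o=[]
            for q,pos,T in D[:60]:
                t,TT=fk(q,p);o+=list(t-pos)+list((TT.inv()*T).as_rotvec()*.3)
            return np.array(o)
        res=least_squares(f,[.3,.0,.3,0,.3,.3,r6,0],x_scale=[.1,.1,.1,.1,.1,.1,30,.1],max_nfev=40)
        if best is None or res.cost<best[0]: best=(res.cost,s,res.x,np.abs(res.fun).max());print(best)
E
```

```text
113 1.7
(np.float64(11.404034119994202), array([ 1.,  1., -1.,  1., -1.,  1.]), array([ 0.05418937,  0.16526149,  0.27500026, -0.00665585,  0.24006826,
       -0.07863517,  1.99274225,  0.08167305]), np.float64(0.854088383521906))
(np.float64(9.704856119636581), array([ 1.,  1., -1.,  1., -1.,  1.]), array([ 5.41893695e-02,  1.65261494e-01,  2.75000264e-01, -6.65585159e-03,
        2.40068258e-01, -7.86351741e-02,  9.17614603e+01,  8.16730540e-02]), np.float64(0.8972873018274206))
(np.float64(8.254514072378429), array([ 1.,  1., -1., -1., -1.,  1.]), array([ 1.16583552e-01,  1.88048121e-01,  5.63055336e-01, -1.05326123e-02,
        2.90783313e-01,  3.03347319e-01,  5.62170295e+01, -6.03767203e-02]), np.float64(0.9144806461382794))
(np.float64(7.911664834767141), array([ 1.,  1., -1., -1., -1.,  1.]), array([ 1.16583550e-01,  1.88048121e-01,  5.63055338e-01, -1.05326119e-02,
        2.90783312e-01,  3.03347319e-01,  9.82170296e+01, -6.03767212e-02]), np.float64(0.9039783182051992))
(np.float64(7.91166483476714), array([ 1.,  1., -1., -1., -1.,  1.]), array([ 1.16583553e-01,  1.8804812
[... 730 characters left out ...]
]), array([ 1.16583552e-01,  1.88048121e-01,  5.63055336e-01, -1.05326124e-02,
        2.90783313e-01,  3.03347319e-01,  1.80000001e+02, -6.03767213e-02]), np.float64(0.16003432679045348))
(np.float64(0.7088966863108787), array([ 1.,  1., -1., -1., -1., -1.]), array([ 1.16583550e-01,  1.88048121e-01,  5.63055337e-01, -1.05326113e-02,
        2.90783312e-01,  3.03347319e-01,  1.80000000e+02, -6.03767207e-02]), np.float64(0.16003432687383512))
(np.float64(0.7088966863108785), array([ 1.,  1., -1., -1., -1., -1.]), array([ 1.16583550e-01,  1.88048121e-01,  5.63055337e-01, -1.05326113e-02,
        2.90783312e-01,  3.03347319e-01,  1.80000000e+02, -6.03767207e-02]), np.float64(0.160034326873834))
```

```bash
cat > kin.py <<'E'
import numpy as np,os
from scipy.spatial.transform import Rotation as R
from scipy.optimize import least_squares
LIM=np.array([[-179.83,179.83],[-69.29,118.12],[-61.27,80.66],[-181.25,117.63],[-171.15,-9.14],[-177.46,177.46]])
SG=np.array([1,1,-1,-1,-1,-1.])
V=np.load('V.npy') if os.path.exists('V.npy') else None
def frames(q):
    q=np.asarray(q,float)*SG;A=R.identity();o=[A.as_matrix()]
    for ax,a in zip('zyyxyx',q):
        A=A*R.from_euler(ax,a,degrees=True);o.append(A.as_matrix())
    T=A*R.from_euler('x',180,degrees=True)*R.from_matrix(np.array([[0,1,0],[-1,0,0],[0,0,1.]]).T if TR else np.array([[0,1,0],[-1,0,0],[0,0,1.]]))
    return o,T
TR=False
def fk(q):
    o,T=frames(q);return np.hstack(o)@V,T
def iks(pos,T,n=30,seed=0):
    rng=np.random.default_rng(seed);out=[]
    def f(q):
        t,TT=fk(q);return np.r_[t-pos,(TT.inv()*T).as_rotvec()*.3]
    a=np.degrees(np.arctan2(pos[1],pos[0]))
    for i in range(n):
        q0=np.array([a+rng.uniform(-60,60),rng.uniform(-20,70),rng.uniform(-60,40),rng.uniform(-180,117),rng.uniform(-100,-10),rng.uniform(-170,170)])
        r=least_squares(f,q0,bounds=(LIM[:,0],LIM[:,1]),x_scale=30,max_nfev=60)
        if r.cost<1e-8 and not any(np.abs(r.x-x).max()<1 for x in out): out.append(r.x)
    return out
E
python3 - <<'E'
from workcell import env
from kin import *
rng=np.random.default_rng(0);D=[]
for i in range(150):
    a=rng.uniform(-1,1);r=rng.uniform(.4,.8);pos=[r*np.cos(a),r*np.sin(a),rng.uniform(.1,.4)]
    T=R.from_euler('z',np.degrees(rng.uniform(-1,1)))*R.from_euler('xyz',rng.uniform(-40,40,3),degrees=True)*R.from_euler('xyz',[-90,0,165],degrees=True)
    o=T.as_euler('xyz',degrees=True);q=env.inverse_kinematics(pos,o)
    if q is not None:D.append((q,pos,T))
F=[frames(q) for q,_,_ in D]
print('rot',max((f[1].inv()*d[2]).magnitude() for f,d in zip(F,D)))
M=np.vstack([np.hstack(f[0]) for f in F]);b=np.concatenate([d[1] for d in D])
v,*_=np.linalg.lstsq(M,b,rcond=1e-9);print(np.abs(M@v-b).max(),v.reshape(7,3).round(4));np.save('V.npy',v)
E
```

```text
rot 1.6083871117678529e-15
1.3322676295501878e-15 [[ 0.      0.      0.0803]
 [ 0.     -0.      0.0803]
 [ 0.     -0.      0.5649]
 [ 0.2109 -0.     -0.    ]
 [ 0.2109 -0.0799  0.    ]
 [ 0.1532 -0.0799  0.    ]
 [ 0.1532  0.     -0.    ]]
```

```bash
cat > s.py <<'E'
from h import *
from kin import *
def rot2(down,side,jaw,fl):
    a=np.radians(down);d=np.array([np.cos(a),0,-np.sin(a)])
    z=(np.array([np.sin(a),0,np.cos(a)]) if jaw=='xz' else np.array([0,1.,0]))*fl
    if jaw=='xz': d=R.from_rotvec(np.radians(side)*np.array([np.sin(a),0,np.cos(a)])).apply(d)
    return R.from_matrix(Rb@np.c_[np.cross(d,z),d,z]),Rb@d
if __name__=="__main__":
    for dn in(55,60,65,70):
        for k,(ph,b) in enumerate([(0,.009),(.79,.009),(0,-.08)]):
            for fl in(1,):
                T,d=rot2(dn,0,'y',fl)
                print('rod',dn,ph,b,[x.round().tolist() for x in iks(rodw(ph)+b*d,T)])
    for dn in(70,78,85):
        for th,b in((0,.019),(.8,.019),(1.38,.019),(0,-.08),(1.38,-.08)):
            T,d=rot2(dn,0,'xz',1);print('bar',dn,th,b,[x.round().tolist() for x in iks(barw(th)+b*d,T)])
E
time python3 s.py
```

```text
rod 55 0 0.009 []
rod 55 0.79 0.009 []
rod 55 0 -0.08 []
rod 60 0 0.009 []
rod 60 0.79 0.009 []
rod 60 0 -0.08 []
rod 65 0 0.009 []
rod 65 0.79 0.009 [[1.0, 20.0, -29.0, 8.0, -16.0, -103.0]]
rod 65 0 -0.08 [[1.0, 18.0, -29.0, 8.0, -18.0, -102.0]]
rod 70 0 0.009 [[0.0, 29.0, -24.0, 6.0, -18.0, -100.0]]
rod 70 0.79 0.009 [[0.0, 22.0, -24.0, 4.0, -25.0, -99.0]]
rod 70 0 -0.08 [[1.0, 20.0, -23.0, 4.0, -27.0, -98.0]]
bar 70 0 0.019 []
bar 70 0.8 0.019 [[28.0, 6.0, -29.0, 17.0, -39.0, 136.0]]
bar 70 1.38 0.019 [[22.0, 15.0, -8.0, 12.0, -50.0, 147.0]]
bar 70 0 -0.08 [[36.0, -1.0, -50.0, 28.0, -28.0, 116.0]]
bar 70 1.38 -0.08 [[24.0, 9.0, -2.0, 11.0, -62.0, 148.0]]
bar 78 0 0.019 [[30.0, 14.0, -45.0, 19.0, -22.0, 128.0]]
bar 78 0.8 0.019 [[26.0, 9.0, -21.0, 8.0, -50.0, 145.0]]
bar 78 1.38 0.019 [[20.0, 18.0, 1.0, 6.0, -62.0, 153.0]]
bar 78 0 -0.08 [[33.0, 4.0, -38.0, 12.0, -39.0, 134.0]]
bar 78 1.38 -0.08 [[21.0, 14.0, 9.0, 5.0, -74.0, 153.0]]
bar 85 0 0.019 [[29.0, 17.0, -36.0, 5.0, -33.0, 143.0]]
bar 85 0.8 0.019 [[24.0, 12.0, -14.0, 3.0, -60.0, 150.0]]
bar 85 1.38 0.019 [[19.0, 22.0, 8.0, 2.0, -72.0, 156.0]]
bar 85 0 -0.08 [[29.0, 8.0, -29.0, 4.0, -49.0, 144.0]]
bar 85 1.38 -0.08 [[19.0, 19.0, 18.0, 2.0, -84.0, 156.0]]
real	1m5.678s
user	1m5.058s
sys	0m0.352s
```

```bash
cat >> h.py <<'E'
def st(env):
    s=env.read_state();print('t%.1f'%s['clock'],np.round(s['position'],4),'F',np.round(s['force'],1),'op %.3f'%s['opening'],'q',np.round(s['joint_positions']))
    return s
E
python3 - <<'E'
from workcell import env
from h import *
o,d=rot(80,'xz',-1)
env.gripper_to(.42,8)
env.goto(barw(0)-.09*d,o);st(env)
env.move_straight(barw(0)+.012*d,rate=.08,force_limit=8);st(env)
for n in("scene","wrist"): cv2.imwrite(f"pics/{n}1.png",env.grab_frame(n)["image"])
E
```

```text
t5.0 [0.4625 0.0658 0.1788] F [ 0.3 -0.3  0.3] op 0.419 q [ 32.   4. -35.   9. -44. -43.]
t6.4 [0.48   0.0638 0.0786] F [ 0.6 -0.1  0.1] op 0.419 q [ 30.  14. -42.  13. -27. -46.]
```

View pics/scene1.png

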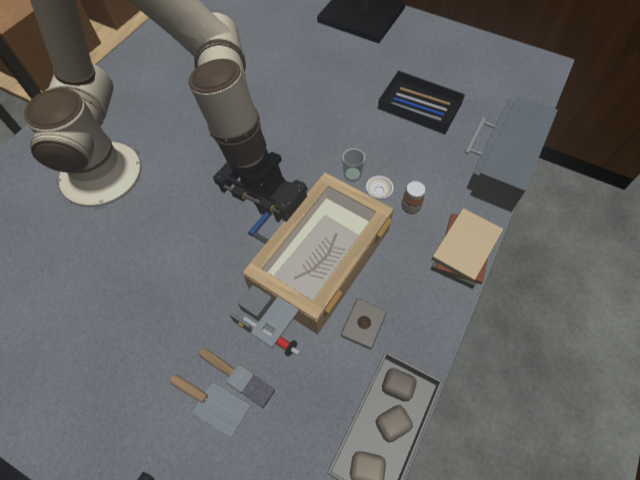

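View pics/wrist1.png

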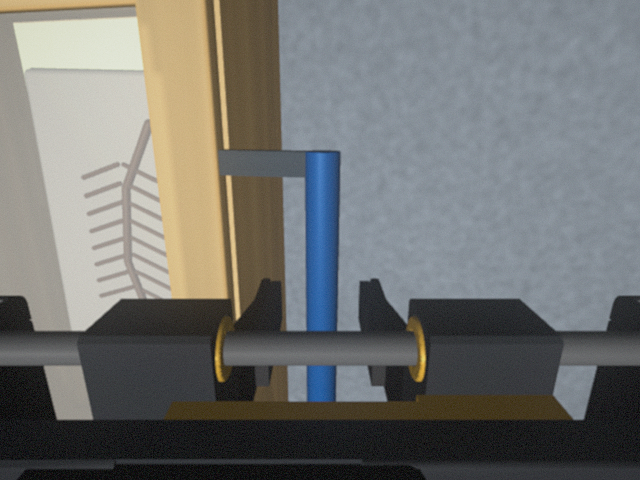

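Run:
```python
from workcell import env
from h import *
env.gripper_to(0,10);s=st(env)
p0=np.array(s['position'])-barw(0)
for th in np.linspace(0,1.34,9)[1:]:
    env.move_straight(barw(th)+p0,rate=.12);s=st(env)
    if np.linalg.norm(s['force'])>25: print('HIGH');break
env.dwell(.3)
for n in("scene","wrist","top"): cv2.imwrite(f"pics/{n}2.png",env.grab_frame(n)["image"])
st(env)
```

```text
t7.1 [0.4795 0.0636 0.0781] F [-2.3  0.8  1.6] op 0.153 q [ 30.  14. -42.  13. -27. -46.]
t7.5 [0.4831 0.0633 0.1147] F [-2.6  2.1 -0.7] op 0.155 q [ 30.  11. -38.  10. -33. -43.]
t8.0 [0.4923 0.0624 0.1501] F [-4.8  2.9  0.5] op 0.152 q [ 29.   9. -33.   9. -40. -40.]
t8.4 [0.5069 0.0611 0.1835] F [-9.3  4.3  4.2] op 0.153 q [ 28.   8. -28.   7. -46. -38.]
t8.9 [0.5276 0.0589 0.2148] F [-13.8   3.7   9.6] op 0.153 q [ 27.   8. -23.   7. -51. -35.]
t9.4 [0.5554 0.0562 0.2423] F [-7.8  0.1  8.1] op 0.152 q [ 25.  10. -17.   6. -55. -33.]
t9.8 [0.5865 0.0538 0.2642] F [-5.  -1.2  6.8] op 0.156 q [ 24.  12. -11.   6. -59. -31.]
t10.3 [0.6199 0.0512 0.2801] F [-2.9 -3.4  4.3] op 0.160 q [ 22.  15.  -4.   5. -62. -29.]
t10.7 [0.6548 0.0486 0.2899] F [-0.5 -4.1  2. ] op 0.155 q [ 20.  18.   2.   5. -65. -27.]
t11.2 [0.654  0.0486 0.2897] F [-0.6 -4.8  0.5] op 0.155 q [ 20.  18.   2.   5. -65. -27.]
```

View pics/scene2.png

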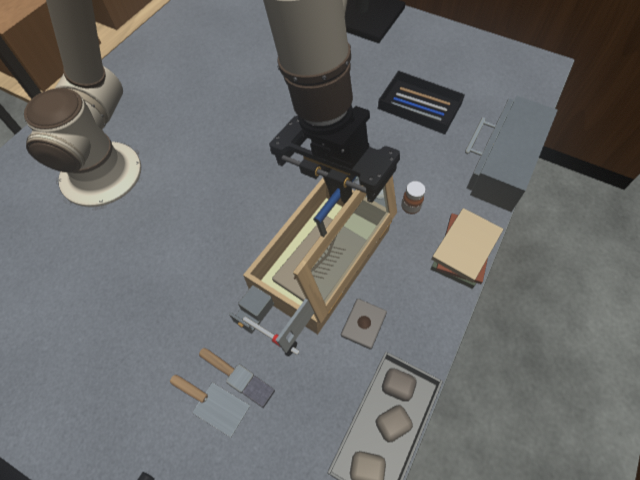

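View pics/wrist2.png

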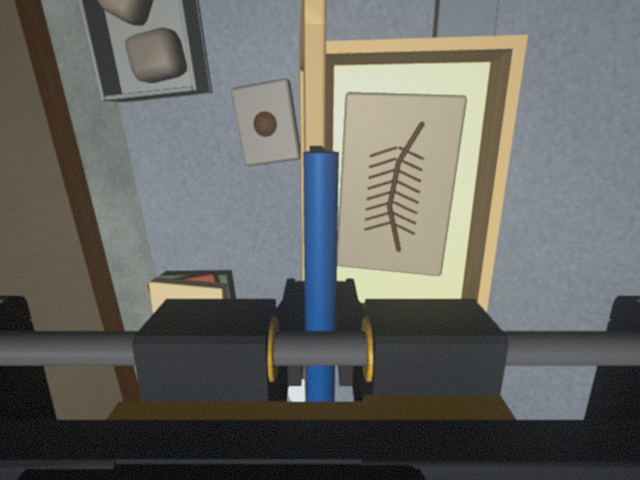

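Run:
```python
from workcell import env
from h import *
s=st(env);p0=np.array(s['position'])-barw(1.34)
print(env.move_straight(barw(1.375)+p0,rate=.05,force_limit=8));st(env)
env.gripper_to(.42);env.dwell(.2)
o,d=rot(80,'xz',-1)
env.move_straight(np.array(env.read_state()['position'])-.07*d,rate=.15);st(env)
for n in("scene","wrist"): cv2.imwrite(f"pics/{n}3.png",env.grab_frame(n)["image"])
for dn in(70,67,66,65):
    o,d=rot(dn,'y',1)
    for q in([rodw(.08,.088)+.009*d],[rodw(.08,.088)-.09*d],[rodw(.08,.088)-.09*d+[-.03,.05,.15]]):
        r=env.inverse_kinematics(q[0],o);print(dn,None if r is None else np.round(r))
```

```text
t11.2 [0.654  0.0486 0.2897] F [-0.6 -4.8  0.5] op 0.155 q [ 20.  18.   2.   5. -65. -27.]
False
t11.5 [0.6612 0.048  0.291 ] F [-1.4 -3.6  2.2] op 0.154 q [ 20.  19.   3.   5. -65. -26.]
t13.0 [0.649  0.0491 0.3591] F [-1.2 -0.3 -0.1] op 0.419 q [ 21.  16.   9.   4. -74. -26.]
70 [   0.   28.  -24.    5.  -18. -100.]
70 [  1.  18. -23.   4. -29. -98.]
70 [   7.    6.  -15.    5.  -49. -104.]
67 [   0.   27.  -28.    9.  -12. -103.]
67 [   1.   17.  -26.    5.  -24. -100.]
67 [   7.    5.  -19.    7.  -44. -106.]
66 [   0.   27.  -29.   12.  -10. -106.]
66 [   1.   17.  -28.    6.  -22. -101.]
66 [   7.    4.  -20.    7.  -42. -106.]
65 None
65 [   1.   16.  -29.    7.  -20. -102.]
65 [   7.    3.  -22.    8.  -41. -107.]
```

View pics/scene3.png

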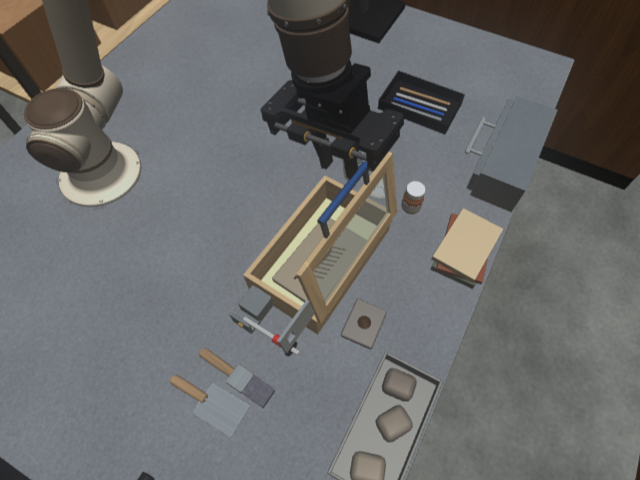

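Run:
```python
from workcell import env
from h import *
p=np.array(env.read_state()['position'])
env.move_straight(p+[-.10,0,.01],rate=.25)
o,d=rot(69,'y',1)
pre=rodw(.08,.088)-.09*d
env.goto(pre+[-.05,.05,.17],o);st(env)
env.gripper_to(.55,6)
env.goto(pre,o);st(env)
for n in("scene","wrist"):
    f=env.grab_frame(n);cv2.imwrite(f"pics/{n}4.png",f["image"])
    for ph in(0,.1,.2): print(n,ph,proj(f,[rodw(ph,.1326),rodw(ph,.1146),rodw(ph)]).round(1).tolist())
```

```text
t14.8 [ 0.5577 -0.1125  0.3107] F [ 0.3  0.2 -0.2] op 0.426 q [   7.    3.  -17.    6.  -50. -105.]
t16.1 [ 0.608  -0.1626  0.1423] F [-0.8  0.2  0.2] op 0.553 q [  1.  18. -24.   4. -28. -99.]
scene 0 [[299.6, 355.2], [292.0, 350.2], [282.5, 343.9]]
scene 0.1 [[298.9, 353.2], [291.3, 348.4], [281.9, 342.4]]
scene 0.2 [[297.7, 350.8], [290.1, 346.3], [280.9, 340.7]]
wrist 0 [[322.7, 276.6], [322.8, 259.7], [323.0, 236.5]]
wrist 0.1 [[322.8, 288.1], [322.9, 269.4], [323.0, 244.0]]
wrist 0.2 [[322.9, 299.2], [323.0, 278.6], [323.1, 250.9]]
```

View pics/scene4.png

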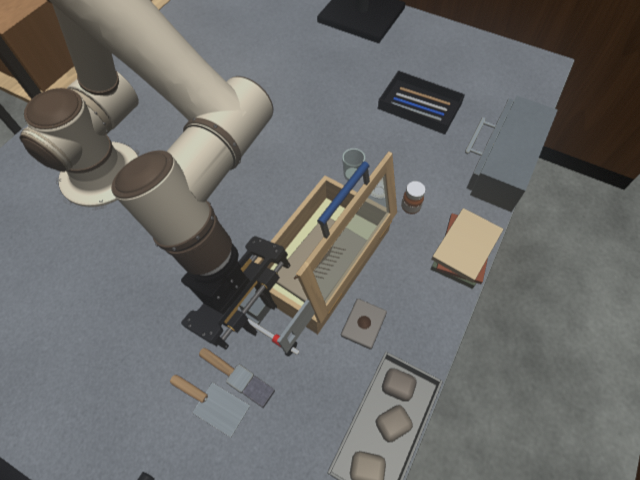

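View pics/wrist4.png

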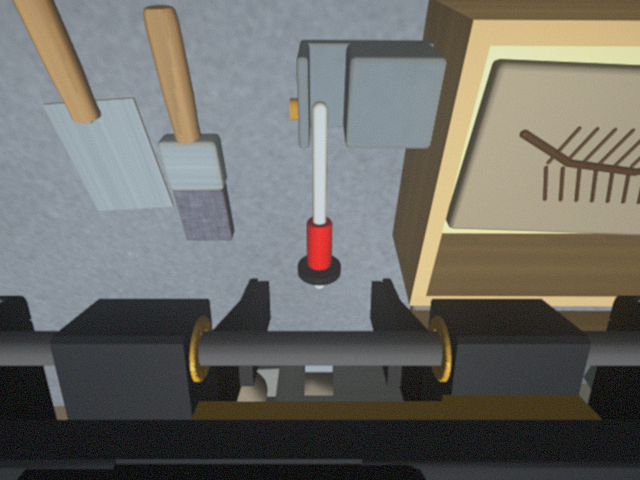

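Run:
```python
from workcell import env
from h import *
o,d=rot(69,'y',1)
print(env.move_straight(rodw(.1,.088)+.009*d,rate=.1,force_limit=8));st(env)
env.gripper_to(0,8);s=st(env)
p0=np.array(s['position'])-rodw(.1,.088);print(p0)
for ph in np.linspace(.1,.80,6)[1:]:
    r=env.move_straight(rodw(ph,.088)+p0,rate=.08);s=st(env)
    if np.linalg.norm(s['force'])>25: print('HIGH');break
for n in("scene","wrist"):
    f=env.grab_frame(n);cv2.imwrite(f"pics/{n}5.png",f["image"])
    for ph in(.7,.79): print(n,ph,proj(f,[rodw(ph,.1326),rodw(ph,.1146),rodw(ph)]).round(1).tolist())
```

```text
False
t17.4 [ 0.6426 -0.1654  0.0511] F [-0.3  0.2  0.3] op 0.547 q [   0.   28.  -25.    6.  -17. -101.]
t18.0 [ 0.6422 -0.1658  0.0505] F [-0.1 -2.   0.5] op 0.201 q [   0.   28.  -25.    6.  -17. -101.]
[ 0.00321602 -0.00061249 -0.00831796]
t18.3 [ 0.6398 -0.1656  0.0628] F [-1.2 -1.1 -0.2] op 0.203 q [   0.   26.  -24.    6.  -18. -100.]
t18.6 [ 0.636  -0.1653  0.0746] F [-0.7 -0.6  0.5] op 0.203 q [   0.   25.  -24.    5.  -20. -100.]
t18.9 [ 0.6306 -0.1648  0.0858] F [-1.2 -1.2 -0.6] op 0.203 q [  0.  24. -24.   5. -21. -99.]
t19.2 [ 0.6239 -0.1643  0.0962] F [-1.6 -1.2 -1.4] op 0.198 q [  0.  23. -25.   5. -22. -99.]
t19.5 [ 0.6159 -0.1636  0.1054] F [-0.6 -1.   0.1] op 0.203 q [  1.  21. -25.   5. -23. -99.]
scene 0.7 [[282.4, 333.2], [276.8, 331.1], [270.0, 328.5]]
scene 0.79 [[278.2, 329.2], [273.2, 327.7], [267.2, 325.9]]
wrist 0.7 [[325.7, 400.9], [325.7, 362.4], [325.6, 314.5]]
wrist 0.79 [[326.1, 410.5], [326.0, 368.2], [325.9, 316.8]]
```

View pics/scene5.png

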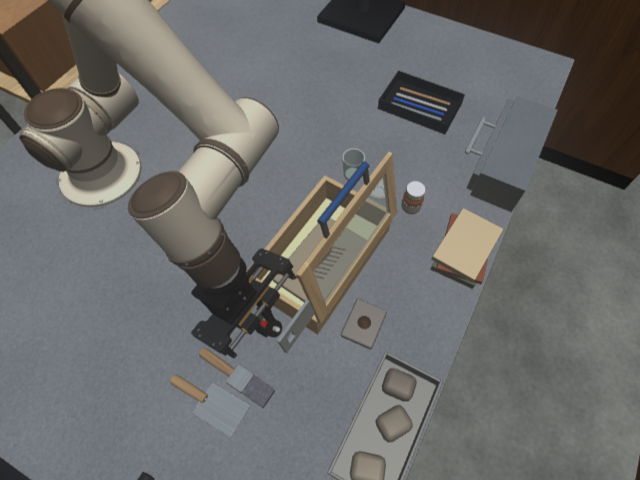

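View pics/wrist5.png

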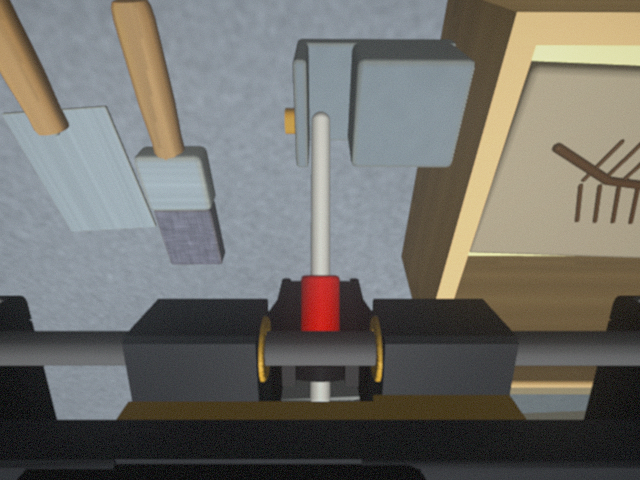

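Run:
```python
from workcell import env
from h import *
p0=np.array([0.00321602,-0.00061249,-0.00831796])
print(env.move_straight(rodw(.87,.088)+p0,rate=.04,force_limit=6));st(env)
env.dwell(.2);st(env)
env.gripper_to(.55);env.dwell(.2)
o,d=rot(69,'y',1)
p=np.array(env.read_state()['position'])
env.move_straight(p-.06*d,rate=.15)
env.move_straight(p-.06*d+[-.05,.0,.12],rate=.25);st(env)
for n in("scene","wrist"):
    f=env.grab_frame(n);cv2.imwrite(f"pics/{n}6.png",f["image"])
    for ph in(.7,.79): print(n,ph,proj(f,[rodw(ph,.1326),rodw(ph,.1146),rodw(ph)]).round(1).tolist())
a=cv2.imread("pics/scene6.png")[260:380,200:340];cv2.imwrite("pics/s6c.png",cv2.resize(a,None,fx=5,fy=5,interpolation=cv2.INTER_CUBIC))
```

```text
True
t19.8 [ 0.613  -0.1634  0.1082] F [-0.2 -0.6  0.7] op 0.200 q [  1.  21. -25.   5. -23. -99.]
t20.0 [ 0.6134 -0.1634  0.1076] F [2.3 1.2 2.4] op 0.200 q [  1.  21. -25.   5. -23. -99.]
t22.2 [ 0.5401 -0.1615  0.2807] F [-0.   0.6 -1.2] op 0.550 q [  1.   4. -19.   3. -47. -97.]
scene 0.7 [[282.4, 333.2], [276.8, 331.1], [270.0, 328.5]]
scene 0.79 [[278.2, 329.2], [273.2, 327.7], [267.2, 325.9]]
wrist 0.7 [[327.4, 268.9], [327.3, 250.2], [327.3, 226.8]]
wrist 0.79 [[327.6, 268.9], [327.5, 249.6], [327.5, 225.8]]
```

View pics/s6c.png

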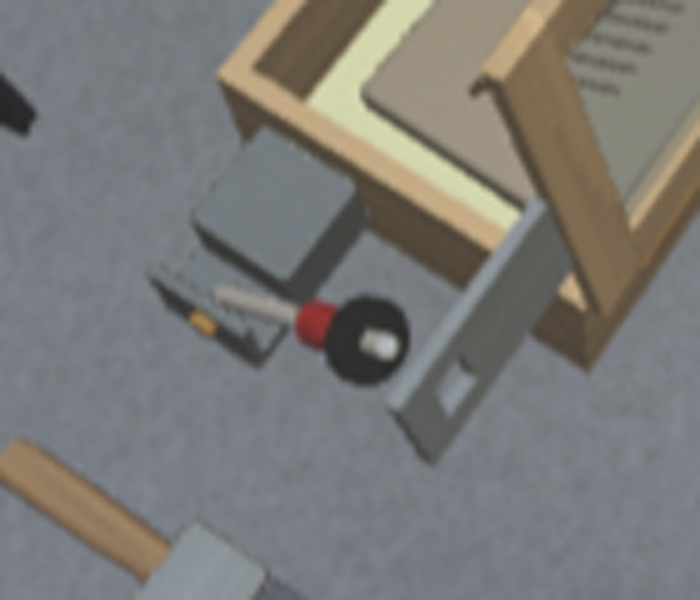

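View pics/wrist6.png

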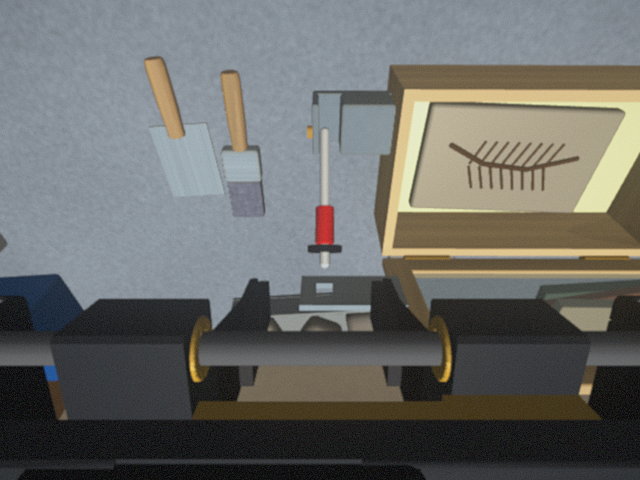

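Run:
```python
from workcell import env
from h import *
o,d=rot(80,'xz',-1)
off=np.array([0.4795,.0636,.0781])-barw(0)
tgt=np.array([0.6612,0.048,0.291])
p=np.array(env.read_state()['position'])
env.move_straight(p+[-.02,.03,.10],rate=.25)
env.goto(tgt-.08*d+[-.10,0,0.01],o);st(env)
env.gripper_to(.42,6)
env.move_straight(tgt-.08*d,rate=.2);st(env)
f=env.grab_frame("wrist");cv2.imwrite("pics/wrist7.png",f["image"])
f=env.grab_frame("scene");cv2.imwrite("pics/scene7.png",f["image"])
```

```text
t24.1 [0.5472 0.0487 0.3787] F [-0.2 -0.8 -0.3] op 0.550 q [ 25.   5.  -2.   5. -74. -31.]
t25.2 [0.647  0.049  0.3695] F [-0.2 -0.2 -0.1] op 0.421 q [ 21.  16.  10.   4. -75. -26.]
```

View pics/wrist7.png

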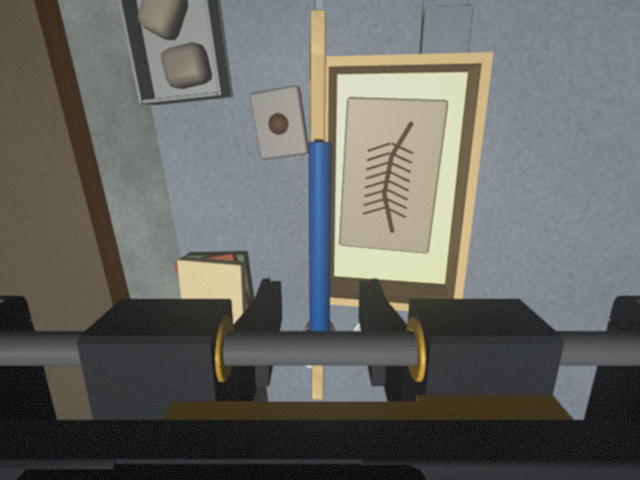

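View pics/scene7.png

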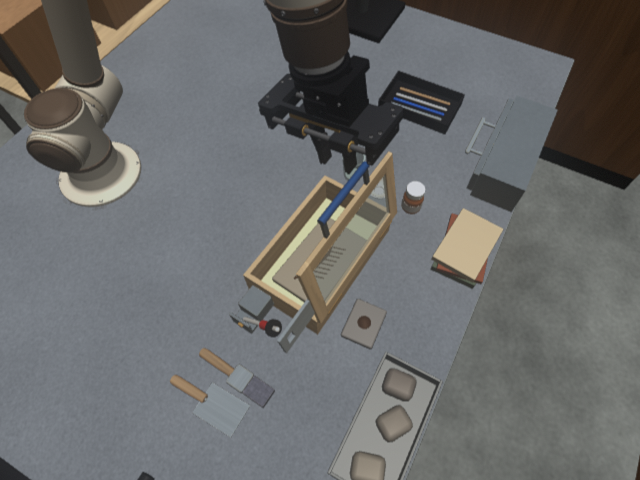

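Run:
```python
from workcell import env
from h import *
o,d=rot(80,'xz',-1)
tgt=np.array([0.6612,0.048,0.291])
print(env.move_straight(tgt,rate=.08,force_limit=8))
env.gripper_to(0,6);s=st(env)
p0=np.array(s['position'])-barw(1.37);print(p0)
for th in np.arange(1.30,.87,-.06):
    env.move_straight(barw(th)+p0,rate=.06);s=st(env)
    if np.linalg.norm(s['force'])>22: print('HIGH');break
f=env.grab_frame("scene");cv2.imwrite("pics/scene8.png",f["image"])
print(th)
a=f["image"][260:380,200:340];cv2.imwrite("pics/s8c.png",cv2.resize(a,None,fx=5,fy=5,interpolation=cv2.INTER_CUBIC))
```

```text
False
t27.0 [0.6612 0.048  0.2912] F [0.6 0.4 1. ] op 0.158 q [ 20.  19.   3.   5. -65. -26.]
[ 0.00155807 -0.00084963 -0.01234247]
t27.4 [0.6454 0.0494 0.2879] F [-0.8  1.8  0.8] op 0.154 q [ 21.  17.   0.   5. -64. -27.]
t27.8 [0.6327 0.0504 0.284 ] F [-1.2  0.5 -0.1] op 0.158 q [ 21.  16.  -2.   5. -63. -28.]
t28.2 [0.6202 0.0515 0.2795] F [-1.9  1.9 -0.2] op 0.158 q [ 22.  15.  -4.   5. -62. -29.]
t28.6 [0.608  0.0524 0.2743] F [-1.6  2.  -1.2] op 0.159 q [ 22.  14.  -7.   5. -61. -29.]
t28.9 [0.5961 0.0534 0.2684] F [-1.2  1.8 -1.7] op 0.155 q [ 23.  13.  -9.   5. -60. -30.]
t29.3 [0.5845 0.0543 0.2617] F [-1.8  3.  -1. ] op 0.157 q [ 24.  12. -11.   6. -59. -31.]
t29.7 [0.5734 0.0552 0.2544] F [-2.4  2.1 -1.1] op 0.159 q [ 24.  11. -13.   6. -57. -32.]
t30.1 [0.5627 0.056  0.2465] F [-1.4  1.9  0.1] op 0.152 q [ 25.  10. -15.   6. -56. -32.]
0.8799999999999997
```

View pics/s8c.png

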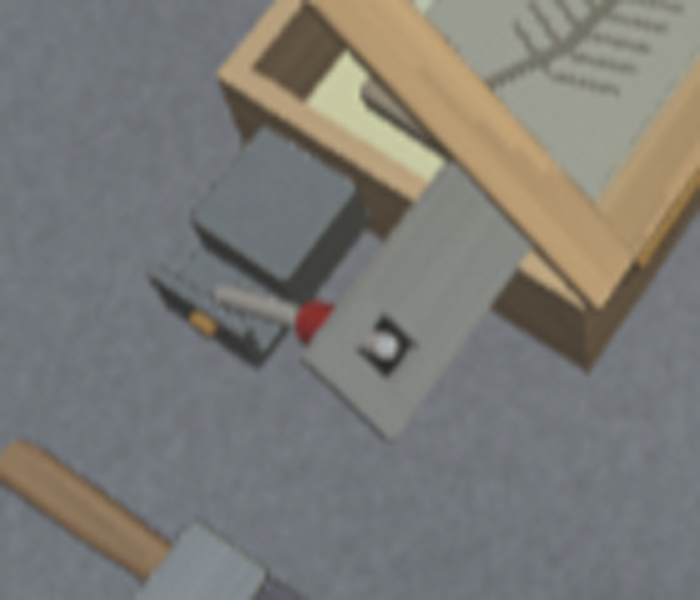

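The tip is already inside the hole (crop 384,345), roughly centred. I'll lower the last bit to the collar with a force limit.

Run:
```python
from workcell import env
from h import *
p0=np.array([0.00155807,-0.00084963,-0.01234247])
for th in np.arange(.86,.73,-.02):
    r=env.move_straight(barw(th)+p0,rate=.03,force_limit=4);s=st(env);print(round(th,2),r)
    if r or np.linalg.norm(s['force'])>10: break
f=env.grab_frame("scene");cv2.imwrite("pics/scene9.png",f["image"])
a=f["image"][260:380,200:340];cv2.imwrite("pics/s9c.png",cv2.resize(a,None,fx=5,fy=5,interpolation=cv2.INTER_CUBIC))
cv2.imwrite("pics/wrist9.png",env.grab_frame("wrist")["image"])
```

```text
t30.4 [0.5598 0.0563 0.2441] F [-1.   1.9 -1.3] op 0.157 q [ 25.  10. -16.   6. -55. -33.]
0.86 False
t30.7 [0.5561 0.0566 0.241 ] F [-1.   1.3 -1.2] op 0.157 q [ 25.  10. -17.   6. -55. -33.]
0.84 False
t31.0 [0.5526 0.0569 0.2379] F [ 0.1  1.8 -1. ] op 0.157 q [ 25.  10. -18.   6. -54. -33.]
0.82 False
t31.3 [0.5503 0.0571 0.2357] F [ 1.2 -0.3 -0.4] op 0.159 q [ 26.   9. -18.   6. -54. -34.]
0.8 False
t31.5 [0.5501 0.0572 0.2355] F [ 1.5 -1.3  3.8] op 0.157 q [ 26.   9. -19.   7. -53. -34.]
0.78 True
```

View pics/s9c.png

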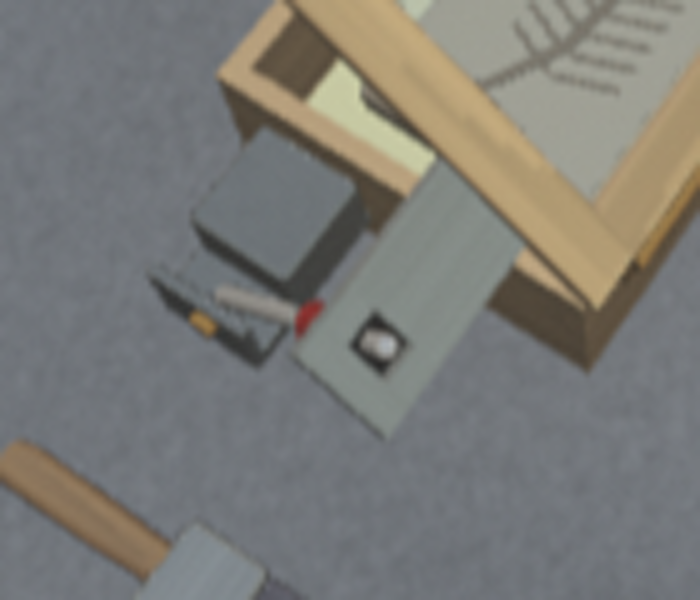

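View pics/wrist9.png

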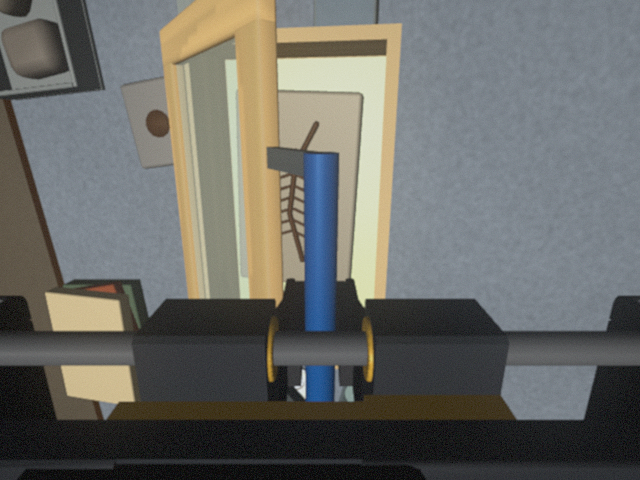

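Run:
```python
from workcell import env
from h import *
o,d=rot(80,'xz',-1)
env.gripper_to(.25);env.dwell(.4)
cv2.imwrite("pics/wrist10.png",env.grab_frame("wrist")["image"])
env.gripper_to(.36);s=st(env)
p=np.array(s['position'])
print(env.move_straight(p-.08*d,rate=.08,force_limit=6));st(env)
env.move_straight(p-.08*d+[-.08,0,.03],rate=.2);st(env)
f=env.grab_frame("scene");cv2.imwrite("pics/scene11.png",f["image"])
a=f["image"][260:380,200:340];cv2.imwrite("pics/s11c.png",cv2.resize(a,None,fx=5,fy=5,interpolation=cv2.INTER_CUBIC))
for th in(.74,.79,.82,.9): print(th,proj(f,[b2w(P,[.09-.222*np.cos(th)+.005*np.sin(th),y,.085+.222*np.sin(th)+.005*np.cos(th)])[0] for y in(.07,-.07)]).round(1).tolist())
```

```text
t33.1 [0.5497 0.0575 0.2345] F [ 0.  -0.3  0.2] op 0.358 q [ 26.   9. -19.   6. -53. -34.]
False
t34.2 [0.5356 0.0585 0.3126] F [-1.1 -0.3 -0.3] op 0.361 q [ 27.   5. -12.   6. -64. -33.]
t34.8 [0.4561 0.0588 0.3431] F [ 0.2 -0.5  0.2] op 0.361 q [ 32.  -4. -17.   7. -68. -39.]
0.74 [[308.9, 158.2], [264.8, 210.0]]
0.79 [[312.1, 157.3], [267.8, 209.6]]
0.82 [[314.2, 156.9], [269.7, 209.5]]
0.9 [[320.2, 156.2], [275.3, 209.6]]
```

View pics/s11c.png

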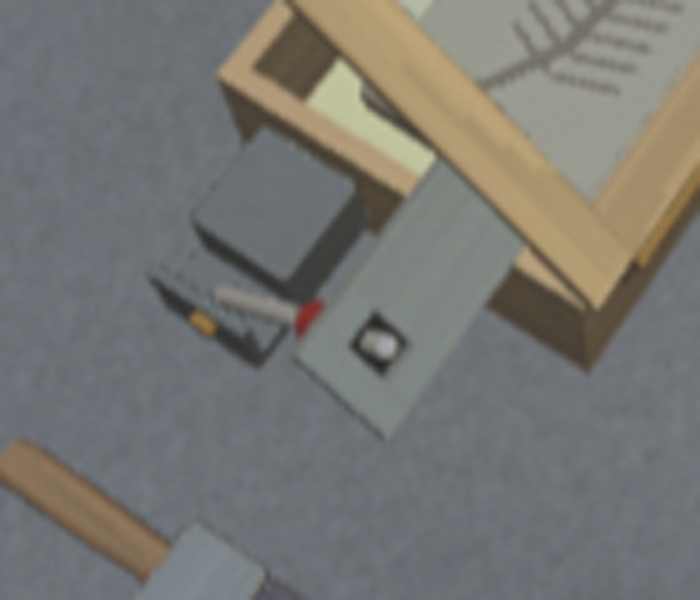

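View pics/scene11.png

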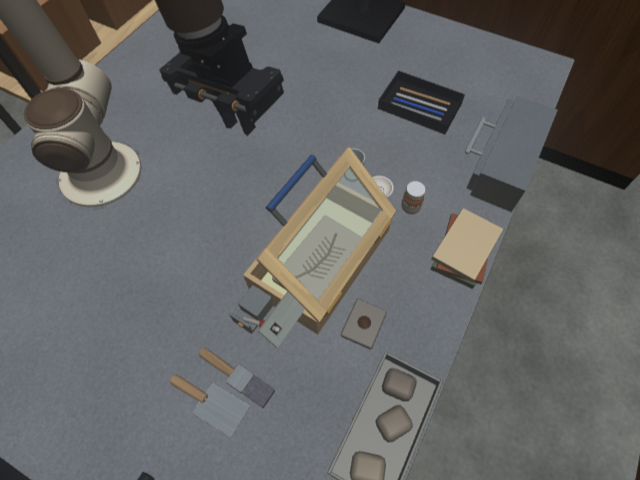

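Run:
```python
from workcell import env
env.dwell(.5);env.close_job();print(env.read_state()['clock'])
```

```text
the job is handed in; nothing more can be done
the job is handed in; nothing more can be done
```

The lid is propped on the rod and the job is handed in, at about 35 s of the 66 s allowed. No verdict was reported.

**What I did:** I gripped the blue bar and raised the lid to about 1.37 rad, where it stood by itself. I then swung the rod up by its red sleeve to its stop at about 0.79 rad. Finally I regripped the bar and lowered the lid slowly until the force showed it resting on the collar. I opened the gripper in two steps and backed away.

**Last checks, from camera pictures:**
- **Lid:** after release it stayed at about 0.80 rad. The close-up of the ear matched the one taken before I let go.
- **Rod tip:** it shows through the ear's hole, roughly centred, with the black collar behind it. I did not measure how far it sticks out.
- **Surroundings:** the slab and the things around the box looked unmoved in the scene picture. I did not measure their positions again; the beaker and dish are now partly hidden behind the lid.
- **Forces:** they stayed low, with one peak of about 17 N at the tool partway through the lift, from a small mismatch with the lid's arc.

Every check I made agreed with the target.

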